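# Square up the stack of right-hand shelf plates

## Robot

A 6-joint arm with a two-finger parallel gripper is mounted at the origin on the work surface. World frame = base frame: x ahead of the robot, y to its left, z up, the work surface at z = 0. Lengths are in m, angles in rad, forces in N, time in s.
With the tool pointing down it reaches from about 0.25 to 0.725 m from the base axis. Payload 4 kg.
Tool frame: the origin (TCP) lies midway between the tips of the shut fingers; the grasp point (between the pads) lies 19 mm behind it; z points along the fingers, y is the line along which they close (so a half turn about z gives the same grasp; the last joint's range is limited). The gripper opens to 85 mm and grips with 20 to 120 N. Pads are 22 mm wide; open, the fingers measure 114 mm over their backs; the gripper's body (76 mm by 85 mm) begins 54 mm behind the grasp point. The pads swing forward as they close: fully open they stand 13 mm farther back than shut.
Start: joints at [-1.288, 0.241, 0.005, 1.335, 0, 1.571], TCP at [0.14, -0.48, 0.231] pointing down, gripper open.
Joint ranges: [-2.72, 2.72], [-1.05, 1.87], [-1.09, 1.28], [-1.99, 2.15], [-1.42, 1.44], [-3.14, 3.14]. Speed limits (rad/s): [2.79, 2.79, 3.14, 3.14, 3.14, 3.14].

## Interface

Orientations are given as a unit quaternion [x, y, z, w].
In Python, from workcell import bot gives the robot as it stands. The module is installed in compiled form; this text tells all that it offers.
- The arm moves only by the tool jog_arm, never from a script. Its argument "deltas" is a list of rows, each an object with "fingers": the opening, from 0 (shut) to 1 (fully open); "delta_pos": the shift along the tool's x, y, z normalised to -1 to 1, where 1 is 300 mm, a list of three; "yaw": the turn about the tool's z normalised to -1 to 1, where 1 is pi/4 rad. A call has 1 to 12 rows; each row is the pose to reach, as a shift and turn from the pose commanded when the call began, along the tool's axes at that moment; what a row does not reach only later rows make up. A row lasts 1/10 s, in which the tool goes at most 50 mm and 8.59 degrees, less where a joint would pass 70% of its speed; a pose out of reach is approached as far as the arm can. A call with a number of a shift or a turn outside -1 to 1 is refused whole. A call with a gripper value outside its range is refused whole. The fingers move at their own pace and stop on an object; the grip force is fixed at half the most. Time passes only in rows, so rows that repeat a pose let the fingers close. It gives the time, the measured TCP pose, the force, the opening and the grip force at its end, in the units of the state.
- bot.get_obs(): the state, without advancing time (a new reading comes with each control period).
- bot.camera(name): name is "scene" or "top"; returns a dict with "image" (480x640x3 uint8, red, green, blue), "range_z" (480x640 float32, m along the optical axis (not along the pixel's ray), 0 where there is no reading), "fx", "fy", "cx", "cy" (pixels), "distortion" ([k1, k2, p1, p2, k3] as OpenCV has them; the pictures are not rectified), "rvec" (rotation vector, rad) and "tvec" (3), from world to camera coordinates, as OpenCV has them. Camera axes: x right, y down, z forward; pixel columns grow to the right and rows downward; lengths in m; the calibration is good to about 2 mm. A picture is of the moment at which its call begins.
- bot.job_done(): hands the job in; it is judged then, once.
The state is a dict: "clock": time; "joint_pos": joint angles; "joint_vel": joint speeds; "tau": joint torques, N m; "eef_pos": TCP position; "tool_rot": TCP orientation; "ft_force": force on the tool from outside, world axes, zero at the start; "ft_torque": the same for the moment, N m; "grip_width": finger opening in m; "grasp_force": force on a finger pad.
Only numpy, scipy, OpenCV 4.12 (cv2) and the standard library are available. Lean on these libraries where they do the work, as an engineer would, in place of code of your own. Each camera call takes 0.05 s, during which the arm holds its last target. There are 200 camera calls.

## Task

Make up the bundle of four right-hand shelf plates in the squaring tray: add the right-hand plate from its sloping stand to the crooked stack, the same way round as the others, and tap the stack until all four plates' edges are flush and sit square against the tray's three stop pins. Lay the left-hand (mirror-image) plate from the other stand flat in the grey bin, and leave the bottle, carton and tape roll alone.

Things in the scene. Friction and masses are not known exactly. Their poses are not given: they have to be found in the camera images.
- tray: Fixed dark steel tray, base 6 mm thick, x -124 to 100, y -78 to 62 mm, no walls; three stop pins, 12 mm diameter, 50 mm tall: two (x -50 and 50, y 38) stop the plates' long +y edge at y 32, one (x 81, y 13) stops their +x (cut) end at x 75. Origin: on the table under the centre of a plate set against all pins.
- bin: Fixed open grey plastic bin, 200 (x) x 150 (y) x 50 mm high, wall and floor 4 mm. Origin: centre of its underside.
- stand_r: Fixed dark steel stand, sloping 28 deg, with plate_r lying lengthwise on its 36 mm wide board (both long edges overhang), uncut end down against an 8 mm high lip. Origin: on the table under the plate's middle, which is 115 mm up; x level, pointing up the slope as the plate's x does. Foot 150 x 80 x 6 mm.
- stand_l: Fixed dark steel stand, sloping 28 deg, with plate_l lying lengthwise on its 36 mm wide board (both long edges overhang), uncut end down against an 8 mm high lip. Origin: on the table under the plate's middle, which is 115 mm up; x level, pointing up the slope as the plate's x does. Foot 150 x 80 x 6 mm.
- plate_1: Bottom one of three loose plates stacked crookedly in the tray, bare aluminium plate, outline 150 x 64 x 8 mm, 0.19 kg, a 40 (x) by 26 mm (y) rectangle cut from one corner at its +x end. Origin: centre of the full outline, mid-thickness; z out of the upper face. Centre of mass at x = -7 mm. Right-hand: cut corner at +x, -y. 
- plate_2: Middle one of the stack: bare aluminium plate, outline 150 x 64 x 8 mm, 0.19 kg, a 40 (x) by 26 mm (y) rectangle cut from one corner at its +x end. Origin: centre of the full outline, mid-thickness; z out of the upper face. Centre of mass at x = -7 mm. Right-hand: cut corner at +x, -y. 
- plate_3: Top one of the stack: bare aluminium plate, outline 150 x 64 x 8 mm, 0.19 kg, a 40 (x) by 26 mm (y) rectangle cut from one corner at its +x end. Origin: centre of the full outline, mid-thickness; z out of the upper face. Centre of mass at x = -7 mm. Right-hand: cut corner at +x, -y. 
- plate_r: On a sloping stand: bare aluminium plate, outline 150 x 64 x 8 mm, 0.19 kg, a 40 (x) by 26 mm (y) rectangle cut from one corner at its +x end. Origin: centre of the full outline, mid-thickness; z out of the upper face. Centre of mass at x = -7 mm. Right-hand: cut corner at +x, -y. 
- r_tongue (a point): Point on plate_r in the middle of its remaining narrow end, at x 55, y 13 mm of the plate.
- plate_l: On the other sloping stand: bare aluminium plate, outline 150 x 64 x 8 mm, 0.19 kg, a 40 (x) by 26 mm (y) rectangle cut from one corner at its +x end. Origin: centre of the full outline, mid-thickness; z out of the upper face. Centre of mass at x = -7 mm. Left-hand, mirror image: cut corner at +x, +y.
- spray_bottle: Bystander: white plastic bottle, 64 mm in diameter, 200 mm tall. Origin: centre of its underside.
- carton: Bystander: cardboard carton, 70 x 110 x 60 mm high. Origin: centre of its underside.
- tape_roll: Bystander: roll of tape lying flat, 104 mm in diameter, 48 mm high. Origin: centre of its underside.
Mind the look-alikes: they are no part of the job. What is shaped like the plate_r but orange is not meant. What is shaped like the plate_3 but pink is not meant.

How it is judged:
By the outcome, as a careful person would: the job done as asked, in the order asked, and still so for the second after the job is handed in, with the robot touching nothing.
It also fails if it takes over 72 s, if anything falls off the work surface, if the arm or the gripper's body presses on something with over 40 N, if the wrist force passes 120 N, or if a joint passes its speed limit or range.

## Working session

There is one attempt and no reset: what is moved stays moved. The work goes in short steps, Python scripts to look and compute and a tool call to move; the robot and the scene stay as the last step left them, time stands still between calls to the robot, and variables do not carry over. Pictures are saved under pics/ and viewed, at most 10 in all, crops included, and the job is handed in when it is done.

Besides the shell and the picture viewer there is one more tool, called after ">>>" by a JSON object that holds its "method" and its "body". jog_arm: Moves the arm, as the interface text tells. Scaled input: -1 to 1 covers 300 mm each way for a shift and pi/4 rad each way for a turn. Its arguments: {"type":"object","properties":{"deltas":{"type":"array","items":{"type":"object","properties":{"fingers":{"type":"number"},"delta_pos":{"type":"array","items":{"type":"number"}},"yaw":{"type":"number"}}}}},"required":["deltas"]}

```bash
mkdir -p pics
cat > h.py <<'E'
import numpy as np, cv2
from workcell import bot
def cam(n):
    c=bot.camera(n); c['R']=cv2.Rodrigues(np.array(c['rvec'],float))[0]; c['t']=np.array(c['tvec'],float).reshape(3)
    c['K']=np.array([[c['fx'],0,c['cx']],[0,c['fy'],c['cy']],[0,0,1.]]); c['d']=np.array(c['distortion'],float); return c
def rays(c,px):
    u=cv2.undistortPoints(np.array(px,float).reshape(-1,1,2),c['K'],c['d']).reshape(-1,2)
    return np.c_[u,np.ones(len(u))]
def onplane(c,px,z):
    d=rays(c,px)@c['R']; o=-c['R'].T@c['t']; return o+d*((z-o[2])/d[:,2])[:,None]
def cloud(c):
    v,u=np.mgrid[0:480,0:640]; r=rays(c,np.c_[u.ravel(),v.ravel()])
    return ((r*c['range_z'].reshape(-1,1)-c['t'])@c['R']).reshape(480,640,3)
def save(c,name): cv2.imwrite('pics/'+name,c['image'][:,:,::-1])
E
python3 - <<'E'
from h import *
for n in('scene','top'):
    c=cam(n); save(c,n+'0.png'); print(n,-c['R'].T@c['t'],c['R'].round(2).tolist(),c['fx'])
    np.savez(n+'0.npz',cl=cloud(c),im=c['image'])
o=bot.get_obs();print(o['eef_pos'],o['tool_rot'],o['grip_width'],o['clock'])
E
```

```text
scene [1.4477195  0.2869889  1.39842059] [[-0.38, 0.92, -0.02], [0.75, 0.3, -0.58], [-0.53, -0.24, -0.81]] 606.7455135187856
top [ 0.42489861 -0.08159371  1.18877414] [[0.02, -1.0, 0.0], [-0.98, -0.02, -0.19], [0.19, 0.0, -0.98]] 443.5764798482466
[ 0.1393635  -0.47960084  0.23049207] [ 9.90020080e-01  1.40923186e-01 -1.31081476e-04 -9.38391641e-04] 0.08535936843213476 0.1
```

View pics/scene0.png

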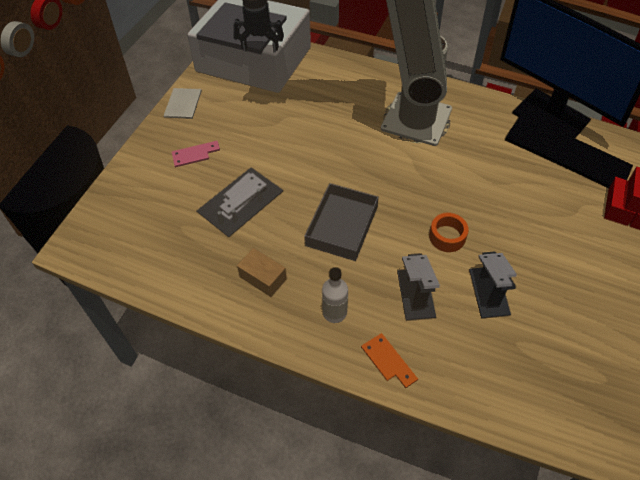

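View pics/top0.png

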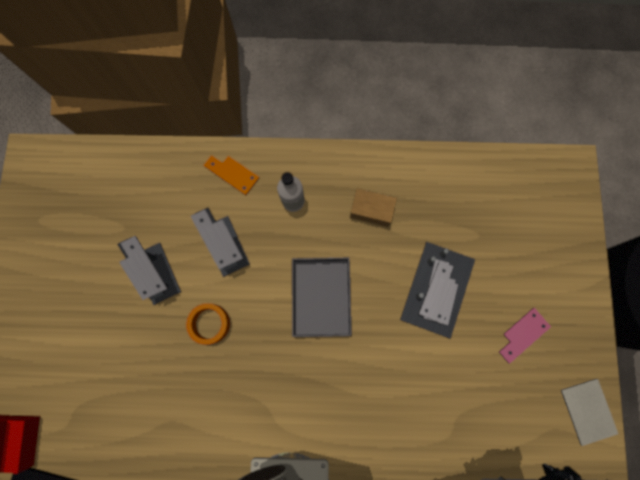

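Candidates for plate_r: grey plates on stands at top (218,240) and (145,268), and the orange one at (230,173). For the stack: grey (440,290), and pink (525,335). Next is one close crop to tell right from left.

Run:
```python
from h import *
im=np.load('top0.npz')['im'][:,:,::-1]
a=cv2.resize(im[195:315,105:265],None,fx=4.5,fy=4.5,interpolation=cv2.INTER_CUBIC)[:540,:720]
a=im[195:315,105:265]; b=im[235:345,395:480]
A=cv2.resize(a,(480,360),interpolation=cv2.INTER_CUBIC); B=cv2.resize(b,(278,360),interpolation=cv2.INTER_CUBIC)
cv2.imwrite('pics/crop0.png',cv2.convertScaleAbs(np.hstack([A,B]),alpha=1.5))
for n in('scene','top'):
    d=np.load(n+'0.npz'); cl=d['cl'];im=d['im'].astype(int)
    gray=(im.max(2)-im.min(2)<30)
    z=cl[...,2]; 
    m=(gray&(z>0.07)&(z<0.17)&(im.mean(2)>70)&(cl[...,0]>0.25)&(cl[...,0]<0.9)).astype(np.uint8)
    k,l,s,ce=cv2.connectedComponentsWithStats(m)
    for i in range(1,k):
        if s[i,4]<150: continue
        P=cl[l==i]; q=P.mean(0); u,S,vt=np.linalg.svd(P-q,full_matrices=False)
        print(n,ce[i].round(),s[i,4],'mean',q.round(3),'n',vt[2].round(3),'long',vt[0].round(3),'zr',P[:,2].min().round(3),P[:,2].max().round(3))
    for nm,lo in (('tray',(0.02,0.06)),):
        m=(gray&(z>lo[0])&(z<lo[1])&(im.mean(2)>20)&(cl[...,0]>0.25)&(cl[...,0]<0.9)).astype(np.uint8)
        k,l,s,ce=cv2.connectedComponentsWithStats(m)
        for i in range(1,k):
            if s[i,4]>150: print(n,nm,ce[i].round(),s[i,4],np.median(cl[l==i],0).round(3))
```

```text
scene [498. 268.] 722 mean [0.553 0.377 0.117] n [-0.414 -0.205  0.887] long [0.83  0.316 0.46 ] zr 0.074 0.157
scene [421. 270.] 745 mean [0.632 0.196 0.118] n [-0.406 -0.211  0.889] long [0.748 0.482 0.457] zr 0.077 0.157
scene [335. 293.] 549 mean [0.777 0.025 0.129] n [0.792 0.465 0.395] long [-0.186 -0.433  0.882] zr 0.076 0.17
scene tray [ 32. 104.] 786 [ 0.44  -1.237  0.04 ]
scene tray [242. 194.] 880 [ 0.515 -0.371  0.028]
scene tray [341. 220.] 1010 [ 0.515 -0.065  0.037]
scene tray [334. 314.] 177 [0.79  0.028 0.042]
top [290. 190.] 356 mean [0.749 0.013 0.135] n [-0.402 -0.194  0.895] long [-0.336  0.94   0.053] zr 0.085 0.162
top [216. 239.] 1396 mean [0.625 0.191 0.116] n [ 0.412  0.217 -0.885] long [-0.739 -0.489 -0.463] zr 0.076 0.157
top [140. 269.] 1485 mean [0.547 0.371 0.116] n [ 0.414  0.207 -0.886] long [-0.827 -0.32  -0.462] zr 0.079 0.155
top tray [322. 293.] 571 [ 0.514 -0.072  0.048]
top tray [439. 295.] 1423 [ 0.505 -0.378  0.03 ]
```

View pics/crop0.png

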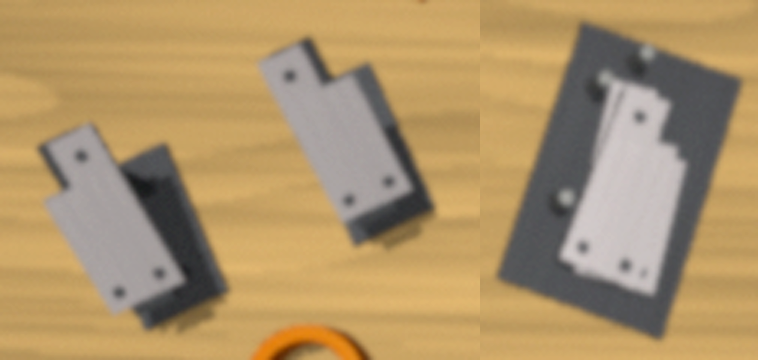

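In the crop, the plate at top (216,239) has its cut on the right looking up the slope, so it is plate_r. The one at (140,269) is the mirror image, plate_l. The stack in the tray has its tongue toward the single pin, at the top. Now I'll measure the rectangles.

```bash
cat > m.py <<'E'
from h import *
def rect(P2):
    (c,s,a)=cv2.minAreaRect(P2.astype(np.float32)); b=cv2.boxPoints((c,s,a))
    e=[b[1]-b[0],b[2]-b[1]]; L=max(e,key=np.linalg.norm)
    return np.array(c),sorted(s),np.degrees(np.arctan2(L[1],L[0]))
if __name__=='__main__':
  for n in('top','scene'):
    d=np.load(n+'0.npz'); cl=d['cl'];im=d['im'].astype(int); z=cl[...,2]; br=im.mean(2); gray=(im.max(2)-im.min(2)<30)
    for nm,c0 in(('r',(.628,.193)),('l',(.55,.374))):
        near=np.hypot(cl[...,0]-c0[0],cl[...,1]-c0[1])<.11
        P=cl[near&gray&(z>.07)&(z<.17)&(br>70)]; q=P.mean(0); nv=np.linalg.svd(P-q,full_matrices=False)[2][2]; nv*=np.sign(nv[2])
        P=P[abs((P-q)@nv)<.004]
        ex=np.array([0,0,1])-nv*nv[2]; ex/=np.linalg.norm(ex); ey=np.cross(nv,ex)
        c,s,a=rect(np.c_[(P-q)@ex,(P-q)@ey]); a=(a+90)%180-90
        C=q+c[0]*ex+c[1]*ey; X=np.cos(np.radians(a))*ex+np.sin(np.radians(a))*ey
        print(n,nm,'ctr',C.round(4),'size',np.round(s,4),'headN',np.degrees(np.arctan2(ex[1],ex[0])).round(1),'headX',np.degrees(np.arctan2(X[1],X[0])).round(1))
    c=cam(n)
    # tray, bin masks by colour
    def reg(mask,px,zz,t):
        k,l,s,_=cv2.connectedComponentsWithStats(mask.astype(np.uint8)); i=l[px[1],px[0]]
        v,u=np.where(l==i); W=onplane(c,np.c_[u,v],zz)[:,:2]
        r=rect(W); print(n,t,s[i,4],r[0].round(4),np.round(r[1],4),r[2].round(1))
    reg(gray&(z<.02)&(cl[...,0]>.2),(412,315) if n=='top' else (232,225),.006,'tray')
    reg(gray&(z>.042)&(z<.06),(322,259) if n=='top' else (335,252),.05,'binrim')
    g2=gray&(abs(cl[...,0]-.51)<.13)&(abs(cl[...,1]+.068)<.11)&(z>-.01)&(z<.06); P=cl[g2&(z>.044)]; r=rect(P[:,:2]); print('bin rim pts',len(P),r)
    m=(abs(cl[...,0]-.51)<.12)&(abs(cl[...,1]+.37)<.12)&(br>75)&gray
    P=cl[m&(z>.022)&(z<.035)]; print('stack',len(P),rect(P[:,:2]),np.median(P[:,2]))
    P=cl[m&(z>.042)]; print('pins',len(P),P.round(3)[:40:2].tolist())
E
python3 m.py
```

```text
top r ctr [0.6293 0.1904 0.1174] size [0.063  0.1516] headN 27.8 headX 27.4
top l ctr [0.5477 0.3745 0.1168] size [0.0661 0.1532] headN 26.6 headX 28.0
top tray 2825 [ 0.5258 -0.3795] [0.1387 0.2239] -19.1
top binrim 347 [ 0.4968 -0.0694] [0.1477 0.197 ] 2.1
bin rim pts 382 (array([ 0.49674243, -0.06926145]), [0.14825940132141113, 0.19792313873767853], np.float32(2.114744))
stack 1368 (array([ 0.51505023, -0.38526854]), [0.07900053262710571, 0.1530819833278656], np.float32(-20.307682)) 0.029862527002831044
pins 44 [[0.625, -0.391, 0.055], [0.622, -0.388, 0.057], [0.622, -0.394, 0.054], [0.619, -0.388, 0.058], [0.62, -0.394, 0.054], [0.617, -0.388, 0.056], [0.617, -0.394, 0.053], [0.603, -0.357, 0.055], [0.601, -0.353, 0.051], [0.6, -0.357, 0.056], [0.597, -0.351, 0.057], [0.598, -0.357, 0.055], [0.599, -0.363, 0.051], [0.596, -0.357, 0.052], [0.51, -0.321, 0.056], [0.51, -0.326, 0.055], [0.507, -0.322, 0.053], [0.507, -0.327, 0.054], [0.505, -0.319, 0.054], [0.504, -0.323, 0.06]]
scene r ctr [0.6318 0.1934 0.117 ] size [0.0644 0.1604] headN 27.5 headX 26.8
scene l ctr [0.5511 0.3784 0.1166] size [0.065  0.1572] headN 26.3 headX 27.4
scene tray 1895 [ 0.5291 -0.3749] [0.1404 0.2242] -19.3
scene binrim 305243 [ 0.3622 -0.2406] [1.9068 2.7077] -68.8
bin rim pts 296 (array([ 0.50006557, -0.06514435]), [0.1495000571012497, 0.2044077217578888], np.float32(2.2641237))
stack 702 (array([ 0.51664221, -0.37788147]), [0.07695454359054565, 0.1510697454214096], np.float32(-19.513277)) 0.02837947108350025
pins 35 [[0.502, -0.326, 0.054], [0.497, -0.323, 0.05], [0.505, -0.325, 0.053], [0.504, -0.319, 0.056], [0.512, -0.321, 0.058], [0.506, -0.318, 0.053], [0.509, -0.323, 0.05], [0.595, -0.356, 0.053], [0.598, -0.358, 0.052], [0.597, -0.352, 0.052], [0.614, -0.392, 0.049], [0.603, -0.355, 0.054], [0.602, -0.349, 0.055], [0.626, -0.39, 0.06], [0.617, -0.39, 0.05], [0.624, -0.378, 0.064], [0.619, -0.39, 0.047], [0.621, -0.381, 0.054]]
```

```bash
cat > g.py <<'E'
import sys
from h import *
from scipy.spatial.transform import Rotation as Ro
def to(x,y,z,h,o=None):
    o=o or bot.get_obs(); R=Ro.from_quat(o['tool_rot']).as_matrix(); p=np.array(o['eef_pos'])
    h0=np.degrees(np.arctan2(R[1,0],R[0,0])); dy=(h0-h+90)%180-90   # half turn equal
    print('at',p.round(4),'head',h0.round(2),'clock',round(o['clock'],2),'w',round(o['grip_width'],4),'F',np.round(o['ft_force'],1),
      '-> d',(R.T@(np.array([x,y,z])-p)/.3).round(4),'yaw',round(dy/45,3),'j',np.round(o['joint_pos'],2))
def tray(x,y): # mm -> world
    a=np.radians(-19.2); return .5415+(x*np.cos(a)-y*np.sin(a))/1e3, -.3735+(x*np.sin(a)+y*np.cos(a))/1e3
if __name__=='__main__':
    a=sys.argv[1:]; 
    if a[0]=='t': X=tray(float(a[1]),float(a[2])); to(*X,float(a[3]),float(a[4])-19.2)
    else: to(*map(float,a))
E
python3 g.py .6305 .192 .23 27.3
```

```text
at [ 0.1394 -0.4798  0.2308] head 16.2 clock 0.2 w 0.0854 F [ 0.4  0.7 -0.2] -> d [ 2.1967 -1.6936  0.0047] yaw -0.247 j [-1.29  0.24  0.    1.34  0.    1.57]
```

>>> {"method": "jog_arm", "body": {"deltas": [{"delta_pos": [1,-0.77,0],"yaw": 0,"fingers": 1},{"delta_pos": [1,-0.77,0],"yaw": 0,"fingers": 1},{"delta_pos": [1,-0.77,0],"yaw": 0,"fingers": 1},{"delta_pos": [1,-0.77,0],"yaw": 0,"fingers": 1},{"delta_pos": [1,-0.77,0],"yaw": 0,"fingers": 1},{"delta_pos": [1,-0.77,0],"yaw": 0,"fingers": 1},{"delta_pos": [1,-0.77,0],"yaw": 0,"fingers": 1},{"delta_pos": [1,-0.77,0],"yaw": 0,"fingers": 1}]}}

```text
clock: 1.0
eef_pos: [0.3644, -0.1719, 0.2314]
tool_rot: [0.99, 0.142, 0.0, -0.0]
ft_force: [0.5, -0.1, 0.8]
grip_width: 0.0856
grasp_force: 0.0
```

>>> {"method": "jog_arm", "body": {"deltas": [{"delta_pos": [1,-0.77,0],"yaw": 0,"fingers": 1},{"delta_pos": [1,-0.77,0],"yaw": 0,"fingers": 1},{"delta_pos": [1,-0.77,0],"yaw": 0,"fingers": 1},{"delta_pos": [1,-0.77,0],"yaw": 0,"fingers": 1},{"delta_pos": [1,-0.77,0],"yaw": 0,"fingers": 1},{"delta_pos": [1,-0.77,0],"yaw": 0,"fingers": 1},{"delta_pos": [1,-0.77,0],"yaw": 0,"fingers": 1},{"delta_pos": [1,-0.77,0],"yaw": 0,"fingers": 1}]}}

```text
clock: 1.8
eef_pos: [0.5882, 0.1343, 0.2303]
tool_rot: [0.99, 0.142, -0.0, -0.0]
ft_force: [1.2, -0.9, 0.7]
grip_width: 0.0855
grasp_force: 0.0
```

>>> {"method": "jog_arm", "body": {"deltas": [{"delta_pos": [0.197,-0.154,0.0],"yaw": -0.247,"fingers": 1},{"delta_pos": [0.197,-0.154,0.0],"yaw": -0.247,"fingers": 1},{"delta_pos": [0.197,-0.154,0.0],"yaw": -0.247,"fingers": 1},{"delta_pos": [0.197,-0.154,0.0],"yaw": -0.247,"fingers": 1}]}}

```text
clock: 2.2
eef_pos: [0.6303, 0.1921, 0.2301]
tool_rot: [0.972, 0.236, -0.001, 0.0]
ft_force: [-0.7, -0.6, -1.1]
grip_width: 0.0857
grasp_force: 0.0
```

```bash
python3 g.py .6305 .192 .092 27.3
```

```text
at [0.6303 0.1921 0.2301] head 27.35 clock 2.2 w 0.0857 F [-0.7 -0.6 -1.1] -> d [0.0014 0.0006 0.4603] yaw 0.001 j [ 0.3   0.58  0.51  1.5  -0.    2.96]
```

>>> {"method": "jog_arm", "body": {"deltas": [{"delta_pos": [0,0,0.16],"yaw": 0,"fingers": 1},{"delta_pos": [0,0,0.3],"yaw": 0,"fingers": 1},{"delta_pos": [0,0,0.38],"yaw": 0,"fingers": 1},{"delta_pos": [0,0,0.46],"yaw": 0,"fingers": 1},{"delta_pos": [0,0,0.46],"yaw": 0,"fingers": 1},{"delta_pos": [0,0,0.46],"yaw": 0,"fingers": 0.4},{"delta_pos": [0,0,0.46],"yaw": 0,"fingers": 0.4},{"delta_pos": [0,0,0.46],"yaw": 0,"fingers": 0.4},{"delta_pos": [0,0,0.46],"yaw": 0,"fingers": 0.4},{"delta_pos": [0,0,0.46],"yaw": 0,"fingers": 0.4}]}}

```text
clock: 3.2
eef_pos: [0.632, 0.1917, 0.0962]
tool_rot: [0.972, 0.236, 0.002, 0.0]
ft_force: [-1.5, -1.4, 6.7]
grip_width: 0.0628
grasp_force: 66.3
```

>>> {"method": "jog_arm", "body": {"deltas": [{"delta_pos": [0,0,-0.06],"yaw": 0,"fingers": 0.4},{"delta_pos": [0,0,-0.14],"yaw": 0,"fingers": 0.4},{"delta_pos": [0,0,-0.26],"yaw": 0,"fingers": 0.4},{"delta_pos": [0,0,-0.4],"yaw": 0,"fingers": 0.4},{"delta_pos": [0,0,-0.42],"yaw": 0,"fingers": 0.4}]}}

```text
clock: 3.7
eef_pos: [0.6335, 0.1928, 0.2265]
tool_rot: [0.972, 0.236, 0.006, -0.0]
ft_force: [1.2, -0.1, -0.2]
grip_width: 0.0627
grasp_force: 66.2
```

```bash
python3 - <<'E'
from h import *
c=cam('scene'); cv2.imwrite('pics/lift.png',cv2.resize(c['image'][150:350,350:600,::-1],None,fx=2,fy=2))
E
python3 g.py t -18 -12 .2 0
```

```text
at [0.633  0.1926 0.2249] head 27.32 clock 3.75 w 0.0628 F [ 0.5  0.7 -1.2] -> d [-1.2083  1.5204  0.0735] yaw 1.034 j [0.3  0.57 0.49 1.47 0.   2.96]
```

View pics/lift.png

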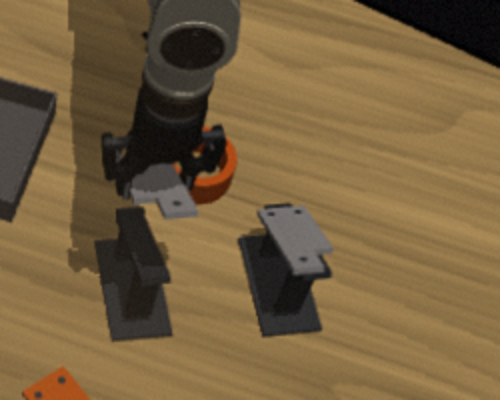

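The picture shows plate_r in the gripper, clear of its stand, with its tongue at (178,203); plate_l is still on the other stand at (295,235). I'll carry it to the tray.

>>> {"method": "jog_arm", "body": {"deltas": [{"delta_pos": [-0.62,0.76,0],"yaw": 0,"fingers": 0.4},{"delta_pos": [-0.62,0.76,0],"yaw": 0.2,"fingers": 0.4},{"delta_pos": [-0.62,0.76,0],"yaw": 0.4,"fingers": 0.4},{"delta_pos": [-0.62,0.76,0],"yaw": 0.6,"fingers": 0.4},{"delta_pos": [-0.62,0.76,0],"yaw": 0.7,"fingers": 0.4},{"delta_pos": [-0.62,0.76,0],"yaw": 0.8,"fingers": 0.4},{"delta_pos": [-0.62,0.76,0],"yaw": 0.8,"fingers": 0.4}]}}

```text
clock: 4.45
eef_pos: [0.5678, -0.1015, 0.2178]
tool_rot: [0.997, -0.08, -0.001, 0.001]
ft_force: [0.7, 0.6, -1.2]
grip_width: 0.0627
grasp_force: 66.3
```

```bash
python3 g.py t -18 -12 .12 0
```

```text
at [ 0.5678 -0.1015  0.2178] head -9.18 clock 4.45 w 0.0627 F [ 0.7  0.6 -1.2] -> d [-0.0068  0.9374  0.3278] yaw 0.223 j [-0.18  0.4   0.2   1.37 -0.    3.13]
```

>>> {"method": "jog_arm", "body": {"deltas": [{"delta_pos": [0,0.2,0.05],"yaw": 0,"fingers": 0.4},{"delta_pos": [0,0.36,0.1],"yaw": 0,"fingers": 0.4},{"delta_pos": [0,0.52,0.15],"yaw": 0.05,"fingers": 0.4},{"delta_pos": [0,0.68,0.2],"yaw": 0.1,"fingers": 0.4},{"delta_pos": [0,0.84,0.25],"yaw": 0.15,"fingers": 0.4},{"delta_pos": [-0.007,0.937,0.3],"yaw": 0.223,"fingers": 0.4},{"delta_pos": [-0.007,0.937,0.328],"yaw": 0.223,"fingers": 0.4},{"delta_pos": [-0.007,0.937,0.328],"yaw": 0.223,"fingers": 0.4}]}}

```text
clock: 5.25
eef_pos: [0.5234, -0.3729, 0.1171]
tool_rot: [0.987, -0.163, -0.003, -0.002]
ft_force: [-0.1, 0.5, -2.1]
grip_width: 0.0625
grasp_force: 66.5
```

```bash
python3 g.py t -18 -12 .036 0;  python3 - <<'E'
from h import *
c=cam('scene'); cv2.imwrite('pics/over.png',cv2.resize(c['image'][110:270,170:330,::-1],None,fx=3,fy=3))
E
```

```text
at [ 0.5234 -0.3729  0.1171] head -18.79 clock 5.25 w 0.0625 F [-0.1  0.5 -2.1] -> d [-0.001   0.0227  0.2702] yaw 0.009 j [-0.62  0.59  0.24  1.22  0.    2.85]
```

View pics/over.png

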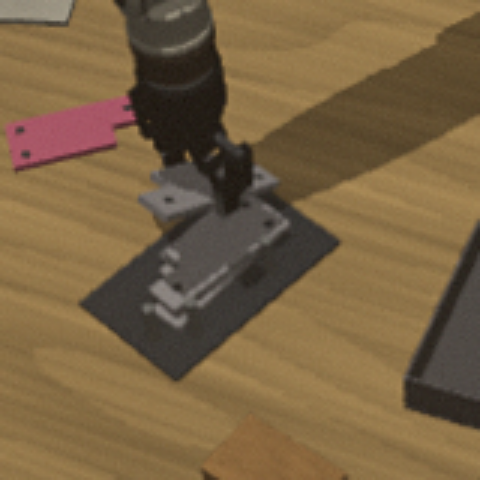

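The picture shows the held plate above the stack, facing the same way round. I'll lower it slowly.

>>> {"method": "jog_arm", "body": {"deltas": [{"delta_pos": [0,0.023,0.12],"yaw": 0,"fingers": 0.4},{"delta_pos": [0,0.023,0.18],"yaw": 0,"fingers": 0.4},{"delta_pos": [0,0.023,0.21],"yaw": 0,"fingers": 0.4},{"delta_pos": [0,0.023,0.225],"yaw": 0,"fingers": 0.4},{"delta_pos": [0,0.023,0.235],"yaw": 0,"fingers": 0.4},{"delta_pos": [0,0.023,0.24],"yaw": 0,"fingers": 0.4}]}}

```text
clock: 5.9
eef_pos: [0.5243, -0.3802, 0.05]
tool_rot: [0.987, -0.162, 0.001, 0.0]
ft_force: [0.1, -0.3, -1.4]
grip_width: 0.062
grasp_force: 66.5
```

>>> {"method": "jog_arm", "body": {"deltas": [{"delta_pos": [0,0,0.015],"yaw": 0,"fingers": 0.4},{"delta_pos": [0,0,0.025],"yaw": 0,"fingers": 0.4},{"delta_pos": [0,0,0.035],"yaw": 0,"fingers": 0.4},{"delta_pos": [0,0,0.045],"yaw": 0,"fingers": 0.4},{"delta_pos": [0,0,0.045],"yaw": 0,"fingers": 0.4}]}}

```text
clock: 6.4
eef_pos: [0.5284, -0.3824, 0.04]
tool_rot: [0.987, -0.162, 0.006, 0.002]
ft_force: [5.0, -0.4, 8.3]
grip_width: 0.0627
grasp_force: 66.5
```

>>> {"method": "jog_arm", "body": {"deltas": [{"delta_pos": [0,0,0],"yaw": 0,"fingers": 1},{"delta_pos": [0,0,0],"yaw": 0,"fingers": 1},{"delta_pos": [0,0,0],"yaw": 0,"fingers": 1},{"delta_pos": [0,0,0],"yaw": 0,"fingers": 1},{"delta_pos": [0,0,-0.2],"yaw": 0,"fingers": 1},{"delta_pos": [0,0,-0.35],"yaw": 0,"fingers": 1},{"delta_pos": [-0.5,0,-0.35],"yaw": 0,"fingers": 1},{"delta_pos": [-0.5,0,-0.35],"yaw": 0,"fingers": 1},{"delta_pos": [-0.5,0,-0.35],"yaw": 0,"fingers": 1}]}}

```text
clock: 7.3
eef_pos: [0.3799, -0.3317, 0.1406]
tool_rot: [0.987, -0.162, 0.0, 0.0]
ft_force: [-0.9, -0.3, 0.8]
grip_width: 0.086
grasp_force: 0.0
```

```bash
cat > look.py <<'E'
import sys
from g import *
from m import rect
n=sys.argv[1]
out=[]
for cn in('top','scene'):
    c=cam(cn); cl=cloud(c); im=c['image'].astype(int)
    m=(abs(cl[...,0]-.53)<.12)&(abs(cl[...,1]+.37)<.12)&(im.mean(2)>75)&(im.max(2)-im.min(2)<30)&(cl[...,2]>.008)&(cl[...,2]<.045)
    P=cl[m]; a=np.radians(-19.2); d=(P[:,:2]-[.5415,-.3735])*1000
    x=d@[np.cos(a),np.sin(a)]; y=d@[-np.sin(a),np.cos(a)]
    print(cn,len(P),'z',np.percentile(P[:,2],[5,50,95]).round(3),'tray x',np.percentile(x,[.5,99.5]).round(),'y',np.percentile(y,[.5,99.5]).round())
    u,v=((445,290) if cn=='top' else (242,195)); w=45
    out.append(cv2.resize(c['image'][v-w:v+w,u-w:u+w,::-1],(390,390),interpolation=cv2.INTER_CUBIC))
cv2.imwrite(f'pics/{n}.png',cv2.convertScaleAbs(np.hstack(out),alpha=1.4))
to(*tray(-105,3),.03,-19.2-90)
E
python3 look.py placed
```

```text
top 1686 z [0.02  0.037 0.041] tray x [-96.  69.] y [-58.  21.]
scene 894 z [0.02  0.035 0.041] tray x [-98.  68.] y [-53.  25.]
at [ 0.3724 -0.3267  0.138 ] head -18.87 clock 7.4 w 0.0855 F [ 0.1  1.1 -0.1] -> d [ 0.2382 -0.0452  0.3572] yaw -1.993 j [-0.72  0.3  -0.16  1.12 -0.    2.75]
```

View pics/placed.png

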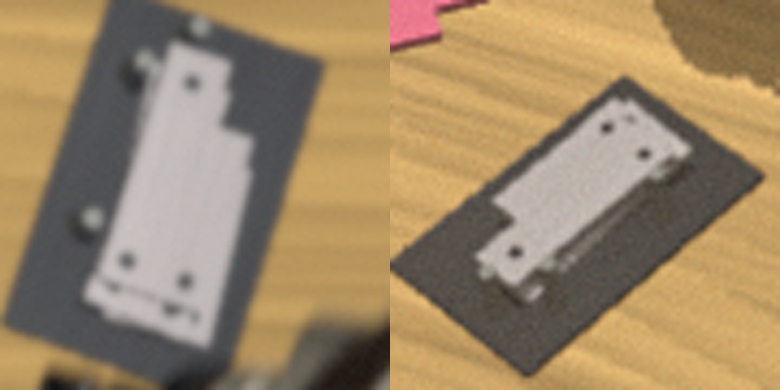

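The picture shows four plates stacked the same way round, still crooked. Next I'll push them toward the pins in +y with the fingers half open, contacting with their side faces.

>>> {"method": "jog_arm", "body": {"deltas": [{"delta_pos": [0,0,0],"yaw": -0.19,"fingers": 0.5},{"delta_pos": [0,0,0],"yaw": -0.38,"fingers": 0.5},{"delta_pos": [0,0,0],"yaw": -0.57,"fingers": 0.5},{"delta_pos": [0,0,0],"yaw": -0.76,"fingers": 0.5},{"delta_pos": [0,0,0],"yaw": -0.95,"fingers": 0.5},{"delta_pos": [0,0,0],"yaw": -1,"fingers": 0.5}]}}

```text
clock: 8.0
eef_pos: [0.3815, -0.3323, 0.1402]
tool_rot: [0.973, 0.229, -0.0, -0.0]
ft_force: [0.5, -0.2, -0.2]
grip_width: 0.0428
grasp_force: 0.0
```

```bash
python3 g.py t -40 -92 .1 90
```

```text
at [ 0.3815 -0.3323  0.1402] head 26.47 clock 8.0 w 0.0428 F [ 0.5 -0.2 -0.2] -> d [0.1037 0.4795 0.1341] yaw -0.985 j [-0.72  0.31 -0.14  1.12 -0.    1.96]
```

>>> {"method": "jog_arm", "body": {"deltas": [{"delta_pos": [0.02,0.1,0.03],"yaw": -0.19,"fingers": 0.5},{"delta_pos": [0.05,0.2,0.06],"yaw": -0.38,"fingers": 0.5},{"delta_pos": [0.08,0.35,0.1],"yaw": -0.57,"fingers": 0.5},{"delta_pos": [0.104,0.48,0.134],"yaw": -0.76,"fingers": 0.5},{"delta_pos": [0.104,0.48,0.134],"yaw": -0.95,"fingers": 0.5},{"delta_pos": [0.104,0.48,0.134],"yaw": -0.985,"fingers": 0.5},{"delta_pos": [0.104,0.48,0.134],"yaw": -0.985,"fingers": 0.5}]}}

```text
clock: 8.7
eef_pos: [0.4729, -0.4472, 0.0998]
tool_rot: [0.817, 0.577, -0.0, -0.0]
ft_force: [0.2, -0.2, 0.7]
grip_width: 0.0426
grasp_force: 0.0
```

```bash
python3 g.py t -40 -92 .008 90;python3 g.py t -40 -45 .008 90
```

```text
at [ 0.4729 -0.4472  0.0998] head 70.48 clock 8.7 w 0.0426 F [ 0.2 -0.2  0.7] -> d [3.00e-04 2.20e-03 3.06e-01] yaw -0.007 j [-0.76  0.62  0.23  1.19  0.    1.15]
at [ 0.4729 -0.4472  0.0998] head 70.48 clock 8.7 w 0.0426 F [ 0.2 -0.2  0.7] -> d [0.157  0.0013 0.306 ] yaw -0.007 j [-0.76  0.62  0.23  1.19  0.    1.15]
```

>>> {"method": "jog_arm", "body": {"deltas": [{"delta_pos": [0,0,0.15],"yaw": -0.007,"fingers": 0.5},{"delta_pos": [0,0,0.25],"yaw": -0.007,"fingers": 0.5},{"delta_pos": [0,0,0.306],"yaw": -0.007,"fingers": 0.5},{"delta_pos": [0,0,0.306],"yaw": -0.007,"fingers": 0.5},{"delta_pos": [0.04,0,0.306],"yaw": -0.007,"fingers": 0.5},{"delta_pos": [0.06,0,0.306],"yaw": -0.007,"fingers": 0.5},{"delta_pos": [0.08,0,0.306],"yaw": -0.007,"fingers": 0.5},{"delta_pos": [0.1,0,0.306],"yaw": -0.007,"fingers": 0.5},{"delta_pos": [0.12,0,0.306],"yaw": -0.007,"fingers": 0.5},{"delta_pos": [0.13,0,0.306],"yaw": -0.007,"fingers": 0.5},{"delta_pos": [0.14,0,0.306],"yaw": -0.007,"fingers": 0.5}]}}

```text
clock: 9.8
eef_pos: [0.4876, -0.4108, 0.0102]
tool_rot: [0.815, 0.579, -0.001, 0.003]
ft_force: [-3.2, -7.5, 2.2]
grip_width: 0.0427
grasp_force: 4.0
```

```bash
python3 g.py t -40 -45 .008 90
```

```text
at [ 0.4876 -0.4108  0.0102] head 70.81 clock 9.8 w 0.0427 F [-3.2 -7.5  2.2] -> d [ 0.0264 -0.0044  0.0073] yaw 0.0 j [-0.7   0.67  0.08  0.97 -0.    1.21]
```

>>> {"method": "jog_arm", "body": {"deltas": [{"delta_pos": [0.01,0,0],"yaw": 0,"fingers": 0.5},{"delta_pos": [0.02,0,0],"yaw": 0,"fingers": 0.5},{"delta_pos": [0.03,0,0],"yaw": 0,"fingers": 0.5},{"delta_pos": [0.035,0,0],"yaw": 0,"fingers": 0.5},{"delta_pos": [0.035,0,0],"yaw": 0,"fingers": 0.5}]}}

```text
clock: 10.3
eef_pos: [0.4915, -0.4055, 0.0111]
tool_rot: [0.816, 0.578, -0.003, 0.007]
ft_force: [-1.6, -15.3, 0.3]
grip_width: 0.0426
grasp_force: 8.2
```

```bash
python3 g.py t -40 -45 .008 90
```

```text
at [ 0.4915 -0.4055  0.0111] head 70.63 clock 10.3 w 0.0426 F [ -1.6 -15.3   0.3] -> d [ 0.0057 -0.011   0.0101] yaw -0.004 j [-0.69  0.66  0.07  0.96 -0.01  1.22]
```

>>> {"method": "jog_arm", "body": {"deltas": [{"delta_pos": [0.01,0,0],"yaw": 0,"fingers": 0.5},{"delta_pos": [0.02,0,0],"yaw": 0,"fingers": 0.5},{"delta_pos": [0.03,0,0],"yaw": 0,"fingers": 0.5},{"delta_pos": [0.03,0,0],"yaw": 0,"fingers": 0.5}]}}

```text
clock: 10.7
eef_pos: [0.4916, -0.4052, 0.0119]
tool_rot: [0.817, 0.576, -0.009, 0.012]
ft_force: [-9.6, -34.6, -2.4]
grip_width: 0.0427
grasp_force: 17.9
```

```bash
python3 g.py t -40 -45 .008 90
```

```text
at [ 0.4916 -0.4052  0.0119] head 70.32 clock 10.7 w 0.0427 F [ -9.6 -34.6  -2.4] -> d [ 0.0047 -0.0111  0.0129] yaw -0.011 j [-0.68  0.66  0.06  0.95 -0.02  1.24]
```

>>> {"method": "jog_arm", "body": {"deltas": [{"delta_pos": [-0.06,0,0],"yaw": 0,"fingers": 0.5},{"delta_pos": [-0.12,0,0],"yaw": 0,"fingers": 0.5},{"delta_pos": [-0.12,0,-0.16],"yaw": 0,"fingers": 0.3},{"delta_pos": [-0.12,0,-0.25],"yaw": 0.19,"fingers": 0.3},{"delta_pos": [-0.12,-0.1,-0.25],"yaw": 0.38,"fingers": 0.3},{"delta_pos": [-0.12,-0.2,-0.25],"yaw": 0.57,"fingers": 0.3},{"delta_pos": [-0.12,-0.2,-0.25],"yaw": 0.76,"fingers": 0.3},{"delta_pos": [-0.12,-0.2,-0.25],"yaw": 0.95,"fingers": 0.3},{"delta_pos": [-0.12,-0.2,-0.25],"yaw": 1,"fingers": 0.3}]}}

```text
clock: 11.6
eef_pos: [0.4249, -0.4028, 0.0834]
tool_rot: [0.975, 0.223, 0.0, -0.001]
ft_force: [1.2, -0.1, -0.0]
grip_width: 0.0256
grasp_force: 0.0
```

```bash
python3 g.py t -125 5 .08 0
```

```text
at [ 0.4249 -0.4028  0.0834] head 25.76 clock 11.6 w 0.0256 F [ 1.2 -0.1 -0. ] -> d [ 0.1096 -0.2253  0.0117] yaw 0.999 j [-0.76  0.51  0.    1.06  0.    1.93]
```

>>> {"method": "jog_arm", "body": {"deltas": [{"delta_pos": [0.05,-0.1,0],"yaw": 0.19,"fingers": 0.3},{"delta_pos": [0.11,-0.225,0],"yaw": 0.38,"fingers": 0.3},{"delta_pos": [0.11,-0.225,0],"yaw": 0.57,"fingers": 0.3},{"delta_pos": [0.11,-0.225,0],"yaw": 0.76,"fingers": 0.3},{"delta_pos": [0.11,-0.225,0],"yaw": 0.95,"fingers": 0.3},{"delta_pos": [0.11,-0.225,0],"yaw": 1,"fingers": 0.3},{"delta_pos": [0.11,-0.225,0],"yaw": 1,"fingers": 0.3}]}}

```text
clock: 12.3
eef_pos: [0.4252, -0.3278, 0.0832]
tool_rot: [0.986, -0.165, -0.0, -0.001]
ft_force: [-1.1, 1.1, -0.2]
grip_width: 0.0256
grasp_force: 0.0
```

```bash
python3 g.py t -125 5 .009 0; python3 g.py t -88 5 .009 0
```

```text
at [ 0.4252 -0.3278  0.0832] head -19.01 clock 12.3 w 0.0256 F [-1.1  1.1 -0.2] -> d [-2.000e-04  0.000e+00  2.474e-01] yaw 0.004 j [-0.66  0.42 -0.14  1.01  0.    2.82]
at [ 0.4252 -0.3278  0.0832] head -19.01 clock 12.3 w 0.0256 F [-1.1  1.1 -0.2] -> d [0.1231 0.0004 0.2474] yaw 0.004 j [-0.66  0.42 -0.14  1.01  0.    2.82]
```

>>> {"method": "jog_arm", "body": {"deltas": [{"delta_pos": [0,0,0.13],"yaw": 0.004,"fingers": 0.3},{"delta_pos": [0,0,0.21],"yaw": 0.004,"fingers": 0.3},{"delta_pos": [0,0,0.247],"yaw": 0.004,"fingers": 0.3},{"delta_pos": [0,0,0.247],"yaw": 0.004,"fingers": 0.3},{"delta_pos": [0.03,0,0.247],"yaw": 0.004,"fingers": 0.3},{"delta_pos": [0.05,0,0.247],"yaw": 0.004,"fingers": 0.3},{"delta_pos": [0.07,0,0.247],"yaw": 0.004,"fingers": 0.3},{"delta_pos": [0.09,0,0.247],"yaw": 0.004,"fingers": 0.3},{"delta_pos": [0.105,0,0.247],"yaw": 0.004,"fingers": 0.3},{"delta_pos": [0.12,0,0.247],"yaw": 0.004,"fingers": 0.3},{"delta_pos": [0.125,0,0.247],"yaw": 0.004,"fingers": 0.3}]}}

```text
clock: 13.4
eef_pos: [0.458, -0.3405, 0.0097]
tool_rot: [0.986, -0.168, -0.003, 0.0]
ft_force: [-10.2, 2.0, 7.4]
grip_width: 0.0259
grasp_force: 4.9
```

```bash
python3 g.py t -88 5 .009 0
```

```text
at [ 0.458  -0.3405  0.0097] head -19.31 clock 13.4 w 0.0259 F [-10.2   2.    7.4] -> d [ 0.0059 -0.0042  0.0023] yaw -0.002 j [-0.64  0.57 -0.12  0.89 -0.    2.84]
```

>>> {"method": "jog_arm", "body": {"deltas": [{"delta_pos": [0.01,0,0],"yaw": 0,"fingers": 0.3},{"delta_pos": [0.02,0,0],"yaw": 0,"fingers": 0.3},{"delta_pos": [0.025,0,0],"yaw": 0,"fingers": 0.3},{"delta_pos": [0.025,0,0],"yaw": 0,"fingers": 0.3}]}}

```text
clock: 13.8
eef_pos: [0.4605, -0.3412, 0.0093]
tool_rot: [0.986, -0.168, -0.007, -0.001]
ft_force: [-18.1, 5.8, 12.5]
grip_width: 0.0261
grasp_force: 9.2
```

```bash
python3 g.py t -88 5 .009 0
```

```text
at [ 0.4605 -0.3412  0.0093] head -19.34 clock 13.8 w 0.0261 F [-18.1   5.8  12.5] -> d [-0.003  -0.0038  0.0009] yaw -0.003 j [-0.64  0.58 -0.1   0.9  -0.    2.84]
```

>>> {"method": "jog_arm", "body": {"deltas": [{"delta_pos": [0.01,0,-0.005],"yaw": 0,"fingers": 0.3},{"delta_pos": [0.02,0,-0.005],"yaw": 0,"fingers": 0.3},{"delta_pos": [0.02,0,-0.005],"yaw": 0,"fingers": 0.3}]}}

```text
clock: 14.1
eef_pos: [0.4606, -0.3411, 0.0094]
tool_rot: [0.986, -0.168, -0.013, -0.002]
ft_force: [-27.5, 7.2, 16.1]
grip_width: 0.0257
grasp_force: 14.6
```

```bash
python3 g.py t -88 5 .009 0
python3 - <<'E'
from h import *
E
```

```text
at [ 0.4606 -0.3411  0.0094] head -19.39 clock 14.1 w 0.0257 F [-27.5   7.2  16.1] -> d [-0.0032 -0.0035  0.0013] yaw -0.004 j [-0.63  0.58 -0.09  0.92 -0.01  2.85]
```

>>> {"method": "jog_arm", "body": {"deltas": [{"delta_pos": [-0.06,0,0],"yaw": 0,"fingers": 0.3},{"delta_pos": [-0.12,0,0],"yaw": 0,"fingers": 0.3},{"delta_pos": [-0.2,0,-0.15],"yaw": 0,"fingers": 0.3},{"delta_pos": [-0.3,0,-0.3],"yaw": 0,"fingers": 0.3},{"delta_pos": [-0.35,0,-0.35],"yaw": 0,"fingers": 0.3},{"delta_pos": [-0.35,0,-0.35],"yaw": 0,"fingers": 0.3}]}}

```text
clock: 14.7
eef_pos: [0.3749, -0.312, 0.1201]
tool_rot: [0.986, -0.168, 0.003, 0.002]
ft_force: [1.1, -0.6, 0.1]
grip_width: 0.0255
grasp_force: 0.0
```

```bash
python3 look.py sq1
```

```text
top 1386 z [0.029 0.038 0.041] tray x [-75.  74.] y [-46.  29.]
scene 777 z [0.03  0.036 0.042] tray x [-77.  74.] y [-37.  33.]
at [ 0.3752 -0.3115  0.1169] head -19.26 clock 14.8 w 0.0256 F [ 0.4 -0.2 -0. ] -> d [0.2404 0.0024 0.2906] yaw 1.999 j [-0.69  0.3  -0.23  1.04  0.    2.78]
```

View pics/sq1.png

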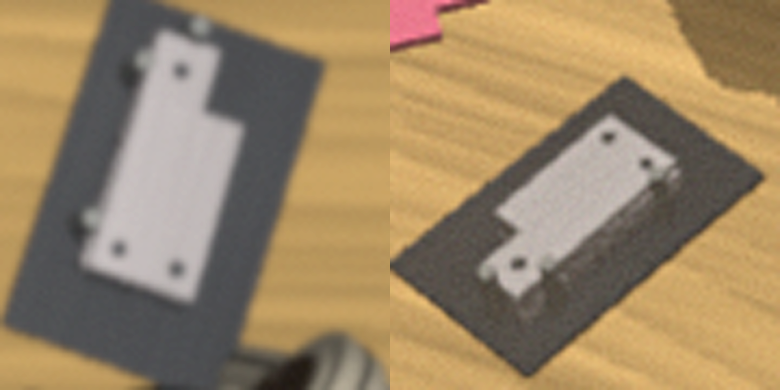

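The picture shows one flush outline against all three pins: the tongue end at the top pin, the long edge along the two side pins. I'll give it one more gentle tap in y and in x.

>>> {"method": "jog_arm", "body": {"deltas": [{"delta_pos": [0,0,0],"yaw": -0.19,"fingers": 0.5},{"delta_pos": [0,0,0],"yaw": -0.38,"fingers": 0.5},{"delta_pos": [0,0,0],"yaw": -0.57,"fingers": 0.5},{"delta_pos": [0,0.1,0],"yaw": -0.76,"fingers": 0.5},{"delta_pos": [0,0.2,0],"yaw": -0.95,"fingers": 0.5},{"delta_pos": [0,0.3,0],"yaw": -1,"fingers": 0.5}]}}

```text
clock: 15.4
eef_pos: [0.3448, -0.3964, 0.1141]
tool_rot: [0.974, 0.225, -0.0, -0.001]
ft_force: [0.6, 0.7, 0.3]
grip_width: 0.0423
grasp_force: 0.0
```

```bash
python3 g.py t -20 -75 .08 90
python3 - <<'E'
from g import *
from m import rect
for cn in('top','scene'):
    c=cam(cn); cl=cloud(c); im=c['image'].astype(int)
    m=(abs(cl[...,0]-.54)<.1)&(abs(cl[...,1]+.37)<.1)&(im.mean(2)>100)&(im.max(2)-im.min(2)<30)&(cl[...,2]>.032)&(cl[...,2]<.044)
    m=cv2.morphologyEx(m.astype(np.uint8),cv2.MORPH_OPEN,np.ones((3,3)))
    v,u=np.where(m); W=onplane(c,np.c_[u,v],.038)[:,:2]; r=rect(W); print(cn,r, 'expect',tray(0,0))
E
```

```text
at [ 0.3448 -0.3964  0.1141] head 26.03 clock 15.4 w 0.0423 F [0.6 0.7 0.3] -> d [0.3981 0.3482 0.113 ] yaw -0.995 j [-0.85  0.37 -0.13  1.07  0.    1.83]
top (array([ 0.53956854, -0.37716109]), [0.06544537842273712, 0.14884060621261597], np.float32(-18.105963)) expect (np.float64(0.5415), np.float64(-0.3735))
scene (array([ 0.54279351, -0.37401927]), [0.060586340725421906, 0.13926102221012115], np.float32(-19.52712)) expect (np.float64(0.5415), np.float64(-0.3735))
```

>>> {"method": "jog_arm", "body": {"deltas": [{"delta_pos": [0.05,0.12,0.0],"yaw": -0.19,"fingers": 0.5},{"delta_pos": [0.15,0.24,0.0],"yaw": -0.38,"fingers": 0.5},{"delta_pos": [0.25,0.34,0.03],"yaw": -0.57,"fingers": 0.5},{"delta_pos": [0.35,0.348,0.06],"yaw": -0.76,"fingers": 0.5},{"delta_pos": [0.398,0.348,0.1],"yaw": -0.95,"fingers": 0.5},{"delta_pos": [0.398,0.348,0.113],"yaw": -0.995,"fingers": 0.5},{"delta_pos": [0.398,0.348,0.113],"yaw": -0.995,"fingers": 0.5}]}}

```text
clock: 16.2
eef_pos: [0.4977, -0.4358, 0.0785]
tool_rot: [0.816, 0.578, -0.0, -0.002]
ft_force: [-0.5, 0.1, 0.4]
grip_width: 0.0427
grasp_force: 0.0
```

```bash
python3 g.py t -20 -75 .008 90
```

```text
at [ 0.4977 -0.4358  0.0785] head 70.61 clock 16.2 w 0.0427 F [-0.5  0.1  0.4] -> d [-0.0064  0.0039  0.2349] yaw -0.004 j [-0.72  0.66  0.25  1.17  0.    1.19]
```

>>> {"method": "jog_arm", "body": {"deltas": [{"delta_pos": [-0.006,0,0.15],"yaw": -0.004,"fingers": 0.5},{"delta_pos": [-0.006,0,0.235],"yaw": -0.004,"fingers": 0.5},{"delta_pos": [-0.006,0,0.235],"yaw": -0.004,"fingers": 0.5},{"delta_pos": [0.04,0,0.235],"yaw": -0.004,"fingers": 0.5},{"delta_pos": [0.07,0,0.235],"yaw": -0.004,"fingers": 0.5},{"delta_pos": [0.085,0,0.235],"yaw": -0.004,"fingers": 0.5},{"delta_pos": [0.095,0,0.235],"yaw": -0.004,"fingers": 0.5},{"delta_pos": [0.105,0,0.235],"yaw": -0.004,"fingers": 0.5},{"delta_pos": [0.115,0,0.235],"yaw": -0.004,"fingers": 0.5},{"delta_pos": [0.115,0,0.235],"yaw": -0.004,"fingers": 0.5}]}}

```text
clock: 17.2
eef_pos: [0.5079, -0.4109, 0.0133]
tool_rot: [0.817, 0.577, -0.004, 0.004]
ft_force: [-4.3, -11.7, 1.6]
grip_width: 0.0426
grasp_force: 6.3
```

```bash
python3 g.py t -20 -46.7 .008 90
```

```text
at [ 0.5079 -0.4109  0.0133] head 70.51 clock 17.2 w 0.0426 F [ -4.3 -11.7   1.6] -> d [-0.0009 -0.002   0.0177] yaw -0.006 j [-0.68  0.69  0.13  1.   -0.01  1.23]
```

>>> {"method": "jog_arm", "body": {"deltas": [{"delta_pos": [-0.04,0,0],"yaw": 0,"fingers": 0.5},{"delta_pos": [-0.06,0,0],"yaw": 0,"fingers": 0.5},{"delta_pos": [-0.06,0,0],"yaw": 0,"fingers": 0.5}]}}

```text
clock: 17.5
eef_pos: [0.5026, -0.423, 0.0115]
tool_rot: [0.816, 0.578, 0.0, -0.0]
ft_force: [0.2, 0.7, 0.5]
grip_width: 0.0428
grasp_force: 0.0
```

```bash
python3 g.py t -20 -46.7 .006 90
```

```text
at [ 0.5026 -0.423   0.0115] head 70.63 clock 17.5 w 0.0428 F [0.2 0.7 0.5] -> d [0.0427 0.0014 0.0183] yaw -0.004 j [-0.7   0.71  0.15  1.02  0.    1.21]
```

>>> {"method": "jog_arm", "body": {"deltas": [{"delta_pos": [0,0,0.017],"yaw": 0,"fingers": 0.5},{"delta_pos": [0,0,0.017],"yaw": 0,"fingers": 0.5},{"delta_pos": [0.03,0,0.017],"yaw": 0,"fingers": 0.5},{"delta_pos": [0.04,0,0.017],"yaw": 0,"fingers": 0.5},{"delta_pos": [0.05,0,0.017],"yaw": 0,"fingers": 0.5},{"delta_pos": [0.06,0,0.017],"yaw": 0,"fingers": 0.5},{"delta_pos": [0.07,0,0.017],"yaw": 0,"fingers": 0.5},{"delta_pos": [0.07,0,0.017],"yaw": 0,"fingers": 0.5}]}}

```text
clock: 18.3
eef_pos: [0.5064, -0.4104, 0.0068]
tool_rot: [0.817, 0.577, -0.007, 0.004]
ft_force: [-9.9, -20.0, -2.7]
grip_width: 0.0432
grasp_force: 11.2
```

```bash
python3 g.py t -20 -46.7 .006 90
```

```text
at [ 0.5064 -0.4104  0.0068] head 70.45 clock 18.3 w 0.0432 F [ -9.9 -20.   -2.7] -> d [-0.0009  0.0035  0.0027] yaw -0.008 j [-0.67  0.7   0.12  0.99 -0.02  1.24]
```

>>> {"method": "jog_arm", "body": {"deltas": [{"delta_pos": [-0.08,0,0],"yaw": 0,"fingers": 0.5},{"delta_pos": [-0.13,0,0],"yaw": 0,"fingers": 0.5},{"delta_pos": [-0.13,0,-0.16],"yaw": 0,"fingers": 0.3},{"delta_pos": [-0.13,-0.1,-0.25],"yaw": 0.19,"fingers": 0.3},{"delta_pos": [-0.13,-0.2,-0.25],"yaw": 0.38,"fingers": 0.3},{"delta_pos": [-0.13,-0.3,-0.25],"yaw": 0.57,"fingers": 0.3},{"delta_pos": [-0.13,-0.35,-0.25],"yaw": 0.76,"fingers": 0.3},{"delta_pos": [-0.13,-0.35,-0.25],"yaw": 0.95,"fingers": 0.3},{"delta_pos": [-0.13,-0.35,-0.25],"yaw": 1,"fingers": 0.3}]}}

```text
clock: 19.2
eef_pos: [0.3978, -0.4039, 0.0818]
tool_rot: [0.975, 0.221, 0.0, -0.0]
ft_force: [-0.2, -1.2, 0.3]
grip_width: 0.0257
grasp_force: 0.0
```

```bash
python3 g.py t -115 5 .08 0
```

```text
at [ 0.3978 -0.4039  0.0818] head 25.51 clock 19.2 w 0.0257 F [-0.2 -1.2  0.3] -> d [ 0.2153 -0.1666  0.0063] yaw 0.994 j [-0.79  0.48 -0.06  1.04  0.    1.9 ]
```

>>> {"method": "jog_arm", "body": {"deltas": [{"delta_pos": [0.08,-0.08,0],"yaw": 0.19,"fingers": 0.3},{"delta_pos": [0.15,-0.166,0],"yaw": 0.38,"fingers": 0.3},{"delta_pos": [0.215,-0.166,0],"yaw": 0.57,"fingers": 0.3},{"delta_pos": [0.215,-0.166,0],"yaw": 0.76,"fingers": 0.3},{"delta_pos": [0.215,-0.166,0],"yaw": 0.95,"fingers": 0.3},{"delta_pos": [0.215,-0.166,0],"yaw": 0.994,"fingers": 0.3},{"delta_pos": [0.215,-0.166,0],"yaw": 0.994,"fingers": 0.3}]}}

```text
clock: 19.9
eef_pos: [0.4349, -0.3311, 0.0815]
tool_rot: [0.986, -0.165, 0.0, -0.0]
ft_force: [0.2, 1.3, 0.1]
grip_width: 0.0255
grasp_force: 0.0
```

```bash
python3 g.py t -115 5 .008 0
```

```text
at [ 0.4349 -0.3311  0.0815] head -18.96 clock 19.9 w 0.0255 F [0.2 1.3 0.1] -> d [-1.30e-03  1.00e-04  2.45e-01] yaw 0.005 j [-0.65  0.44 -0.12  1.01  0.    2.82]
```

>>> {"method": "jog_arm", "body": {"deltas": [{"delta_pos": [0,0,0.15],"yaw": 0.005,"fingers": 0.3},{"delta_pos": [0,0,0.245],"yaw": 0.005,"fingers": 0.3},{"delta_pos": [0,0,0.245],"yaw": 0.005,"fingers": 0.3},{"delta_pos": [0.05,0,0.245],"yaw": 0.005,"fingers": 0.3},{"delta_pos": [0.08,0,0.245],"yaw": 0.005,"fingers": 0.3},{"delta_pos": [0.095,0,0.245],"yaw": 0.005,"fingers": 0.3},{"delta_pos": [0.105,0,0.245],"yaw": 0.005,"fingers": 0.3},{"delta_pos": [0.115,0,0.245],"yaw": 0.005,"fingers": 0.3},{"delta_pos": [0.115,0,0.245],"yaw": 0.005,"fingers": 0.3}]}}

```text
clock: 20.8
eef_pos: [0.461, -0.3407, 0.0071]
tool_rot: [0.986, -0.168, -0.006, -0.001]
ft_force: [-12.7, 4.0, 10.7]
grip_width: 0.0258
grasp_force: 6.9
```

```bash
python3 g.py t -87.1 5 .008 0
```

```text
at [ 0.461  -0.3407  0.0071] head -19.3 clock 20.8 w 0.0258 F [-12.7   4.   10.7] -> d [-0.001  -0.0018 -0.003 ] yaw -0.002 j [-0.63  0.58 -0.11  0.9  -0.    2.84]
```

>>> {"method": "jog_arm", "body": {"deltas": [{"delta_pos": [-0.06,0,0],"yaw": 0,"fingers": 0.3},{"delta_pos": [-0.12,0,0],"yaw": 0,"fingers": 0.3},{"delta_pos": [-0.12,0,-0.16],"yaw": -0.19,"fingers": 1},{"delta_pos": [-0.12,0,-0.32],"yaw": -0.38,"fingers": 1},{"delta_pos": [-0.12,0,-0.48],"yaw": -0.57,"fingers": 1},{"delta_pos": [-0.12,-0.1,-0.64],"yaw": -0.76,"fingers": 1},{"delta_pos": [-0.12,-0.25,-0.72],"yaw": -0.95,"fingers": 1},{"delta_pos": [-0.12,-0.4,-0.72],"yaw": -1,"fingers": 1},{"delta_pos": [-0.12,-0.56,-0.72],"yaw": -1,"fingers": 1}]}}

```text
clock: 21.7
eef_pos: [0.4896, -0.1715, 0.226]
tool_rot: [0.975, 0.223, 0.002, 0.001]
ft_force: [1.5, 0.2, -0.5]
grip_width: 0.0853
grasp_force: 0.0
```

```bash
python3 look.py sq2; python3 g.py .5495 .3765 .22 27.2
```

```text
top 649 z [0.01  0.038 0.041] tray x [-119.   73.] y [-42.   5.]
scene 745 z [0.03  0.036 0.042] tray x [-77.  72.] y [-34.  34.]
at [ 0.49   -0.1674  0.2245] head 26.23 clock 21.8 w 0.0851 F [ 1.2 -0.2 -0.2] -> d [-0.3898  0.4364  0.6472] yaw -0.991 j [-0.33  0.28  0.04  1.33  0.    2.35]
at [ 0.49   -0.1674  0.2245] head 26.23 clock 21.8 w 0.0851 F [ 1.2 -0.2 -0.2] -> d [ 0.979  -1.5386  0.0186] yaw -0.022 j [-0.33  0.28  0.04  1.33  0.    2.35]
```

View pics/sq2.png

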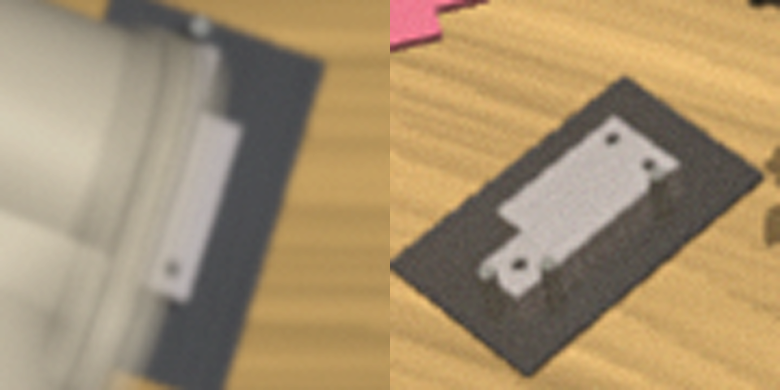

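The picture shows the stack as a single clean outline with the edge touching the pins at right (490,268) and (548,262); the arm hides part of the top view. Now plate_l.

>>> {"method": "jog_arm", "body": {"deltas": [{"delta_pos": [0.1,-0.15,0],"yaw": -0.19,"fingers": 1},{"delta_pos": [0.18,-0.28,0],"yaw": -0.38,"fingers": 1},{"delta_pos": [0.26,-0.41,0],"yaw": -0.57,"fingers": 1},{"delta_pos": [0.34,-0.54,0],"yaw": -0.76,"fingers": 1},{"delta_pos": [0.42,-0.67,0],"yaw": -0.95,"fingers": 1},{"delta_pos": [0.49,-0.77,0],"yaw": -1,"fingers": 1}]}}

```text
clock: 22.4
eef_pos: [0.5202, 0.1013, 0.2238]
tool_rot: [0.814, 0.581, -0.0, -0.0]
ft_force: [0.8, 0.0, -0.4]
grip_width: 0.0854
grasp_force: 0.0
```

>>> {"method": "jog_arm", "body": {"deltas": [{"delta_pos": [0.0,0,0],"yaw": -0.19,"fingers": 1},{"delta_pos": [0.0,0,0],"yaw": -0.38,"fingers": 1},{"delta_pos": [0,0,0],"yaw": -0.57,"fingers": 1},{"delta_pos": [0,0,0],"yaw": -0.76,"fingers": 1},{"delta_pos": [0,0,0],"yaw": -0.95,"fingers": 1},{"delta_pos": [0,0,0],"yaw": -1,"fingers": 1}]}}

```text
clock: 23.0
eef_pos: [0.5203, 0.0989, 0.2236]
tool_rot: [0.53, 0.848, -0.0, -0.0]
ft_force: [-0.7, 0.1, 0.4]
grip_width: 0.0857
grasp_force: 0.0
```

>>> {"method": "jog_arm", "body": {"deltas": [{"delta_pos": [0.0,0,0],"yaw": -0.19,"fingers": 1},{"delta_pos": [0.0,0,0],"yaw": -0.38,"fingers": 1},{"delta_pos": [0,0,0],"yaw": -0.57,"fingers": 1},{"delta_pos": [0,0,0],"yaw": -0.76,"fingers": 1},{"delta_pos": [0,0,0],"yaw": -0.95,"fingers": 1},{"delta_pos": [0,0,0],"yaw": -1,"fingers": 1}]}}

```text
clock: 23.6
eef_pos: [0.5204, 0.0988, 0.2236]
tool_rot: [0.166, 0.986, -0.0, -0.0]
ft_force: [-0.3, 0.5, 0.1]
grip_width: 0.0856
grasp_force: 0.0
```

```bash
python3 g.py .5495 .3765 .22 27.2
```

```text
at [0.5204 0.0988 0.2236] head 160.93 clock 23.6 w 0.0856 F [-0.3  0.5  0.1] -> d [0.2106 0.9066 0.0119] yaw -1.028 j [ 0.19  0.3   0.07  1.34 -0.    0.52]
```

>>> {"method": "jog_arm", "body": {"deltas": [{"delta_pos": [0.03,0.15,0],"yaw": -0.17,"fingers": 1},{"delta_pos": [0.06,0.3,0],"yaw": -0.34,"fingers": 1},{"delta_pos": [0.1,0.45,0],"yaw": -0.51,"fingers": 1},{"delta_pos": [0.14,0.6,0],"yaw": -0.68,"fingers": 1},{"delta_pos": [0.18,0.75,0],"yaw": -0.85,"fingers": 1},{"delta_pos": [0.21,0.907,0.01],"yaw": -1,"fingers": 1},{"delta_pos": [0.21,0.907,0.01],"yaw": -1,"fingers": 1},{"delta_pos": [0.21,0.907,0.01],"yaw": -1,"fingers": 1}]}}

```text
clock: 24.4
eef_pos: [0.5503, 0.3775, 0.219]
tool_rot: [-0.223, 0.975, -0.001, -0.001]
ft_force: [-0.2, -1.5, 0.3]
grip_width: 0.0853
grasp_force: 0.0
```

```bash
python3 g.py .5495 .3765 .093 27.2
```

```text
at [0.5503 0.3775 0.219 ] head -154.18 clock 24.4 w 0.0853 F [-0.2 -1.5  0.3] -> d [ 0.0027 -0.0016  0.4201] yaw -0.031 j [ 0.6   0.6   0.52  1.49 -0.    0.15]
```

>>> {"method": "jog_arm", "body": {"deltas": [{"delta_pos": [0.003,-0.002,0.12],"yaw": -0.031,"fingers": 1},{"delta_pos": [0.003,-0.002,0.25],"yaw": -0.031,"fingers": 1},{"delta_pos": [0.003,-0.002,0.34],"yaw": -0.031,"fingers": 1},{"delta_pos": [0.003,-0.002,0.42],"yaw": -0.031,"fingers": 1},{"delta_pos": [0.003,-0.002,0.42],"yaw": -0.031,"fingers": 1},{"delta_pos": [0.003,-0.002,0.42],"yaw": -0.031,"fingers": 0.4},{"delta_pos": [0.003,-0.002,0.42],"yaw": -0.031,"fingers": 0.4},{"delta_pos": [0.003,-0.002,0.42],"yaw": -0.031,"fingers": 0.4},{"delta_pos": [0.003,-0.002,0.42],"yaw": -0.031,"fingers": 0.4},{"delta_pos": [0.003,-0.002,0.42],"yaw": -0.031,"fingers": 0.4}]}}

```text
clock: 25.4
eef_pos: [0.5518, 0.3764, 0.0979]
tool_rot: [-0.234, 0.972, 0.0, 0.002]
ft_force: [-0.2, -2.6, 6.9]
grip_width: 0.0628
grasp_force: 66.4
```

>>> {"method": "jog_arm", "body": {"deltas": [{"delta_pos": [0,0,-0.06],"yaw": 0,"fingers": 0.4},{"delta_pos": [0,0,-0.14],"yaw": 0,"fingers": 0.4},{"delta_pos": [0,0,-0.26],"yaw": 0,"fingers": 0.4},{"delta_pos": [0,0,-0.4],"yaw": 0,"fingers": 0.4},{"delta_pos": [0,0,-0.42],"yaw": 0,"fingers": 0.4}]}}

```text
clock: 25.9
eef_pos: [0.5526, 0.3779, 0.2282]
tool_rot: [-0.235, 0.972, 0.002, 0.006]
ft_force: [0.9, 0.1, -0.9]
grip_width: 0.0624
grasp_force: 66.3
```

```bash
python3 g.py .498 -.067 .22 182.2
```

```text
at [0.5526 0.3779 0.2282] head -152.85 clock 25.9 w 0.0624 F [ 0.9  0.1 -0.9] -> d [ 0.8388 -1.2365  0.0152] yaw 0.554 j [0.6  0.59 0.52 1.49 0.   0.13]
```

>>> {"method": "jog_arm", "body": {"deltas": [{"delta_pos": [0.42,-0.62,0],"yaw": 0,"fingers": 0.4},{"delta_pos": [0.42,-0.62,0],"yaw": 0,"fingers": 0.4},{"delta_pos": [0.42,-0.62,0],"yaw": 0.1,"fingers": 0.4},{"delta_pos": [0.42,-0.62,0],"yaw": 0.2,"fingers": 0.4},{"delta_pos": [0.42,-0.62,0],"yaw": 0.3,"fingers": 0.4},{"delta_pos": [0.42,-0.62,0],"yaw": 0.4,"fingers": 0.4}]}}

```text
clock: 26.5
eef_pos: [0.5221, 0.1493, 0.2209]
tool_rot: [-0.076, 0.997, -0.001, -0.0]
ft_force: [0.5, 0.6, -1.4]
grip_width: 0.0625
grasp_force: 66.3
```

```bash
python3 g.py .493 -.067 .12 182.2
```

```text
at [0.5221 0.1493 0.2209] head -171.33 clock 26.5 w 0.0625 F [ 0.5  0.6 -1.4] -> d [ 0.2042 -0.6979  0.3372] yaw 0.144 j [ 0.28  0.33  0.1   1.34 -0.    0.13]
```

>>> {"method": "jog_arm", "body": {"deltas": [{"delta_pos": [0.05,-0.16,0],"yaw": 0.03,"fingers": 0.4},{"delta_pos": [0.1,-0.32,0],"yaw": 0.07,"fingers": 0.4},{"delta_pos": [0.15,-0.48,0.1],"yaw": 0.1,"fingers": 0.4},{"delta_pos": [0.2,-0.64,0.2],"yaw": 0.144,"fingers": 0.4},{"delta_pos": [0.204,-0.698,0.33],"yaw": 0.144,"fingers": 0.4},{"delta_pos": [0.204,-0.698,0.33],"yaw": 0.144,"fingers": 0.4},{"delta_pos": [0.204,-0.698,0.33],"yaw": 0.144,"fingers": 0.4}]}}

```text
clock: 27.2
eef_pos: [0.4941, -0.064, 0.1201]
tool_rot: [-0.022, 1.0, 0.001, -0.002]
ft_force: [0.8, -0.3, -1.0]
grip_width: 0.0623
grasp_force: 66.9
```

```bash
python3 g.py .493 -.067 .01 182.2;python3 - <<'E'
from h import *
c=cam('scene'); cv2.imwrite('pics/bin.png',cv2.resize(c['image'][130:290,280:480,::-1],None,fx=3,fy=3))
E
```

```text
at [ 0.4941 -0.064   0.1201] head -177.47 clock 27.2 w 0.0623 F [ 0.8 -0.3 -1. ] -> d [ 0.0026 -0.0103  0.3671] yaw 0.007 j [-0.13  0.32 -0.19  1.06  0.   -0.17]
```

View pics/bin.png

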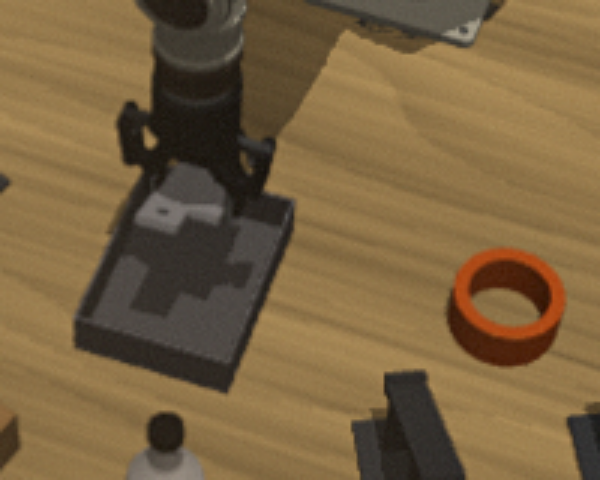

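The picture shows plate_l held over the grey bin at (190,190), which is otherwise empty. I'll lower it and release.

>>> {"method": "jog_arm", "body": {"deltas": [{"delta_pos": [0.002,-0.01,0.15],"yaw": 0,"fingers": 0.4},{"delta_pos": [0.002,-0.01,0.25],"yaw": 0,"fingers": 0.4},{"delta_pos": [0.002,-0.01,0.3],"yaw": 0,"fingers": 0.4},{"delta_pos": [0.002,-0.01,0.325],"yaw": 0,"fingers": 0.4},{"delta_pos": [0.002,-0.01,0.34],"yaw": 0,"fingers": 0.4},{"delta_pos": [0.002,-0.01,0.355],"yaw": 0,"fingers": 0.4},{"delta_pos": [0.002,-0.01,0.365],"yaw": 0,"fingers": 0.4}]}}

```text
clock: 27.95
eef_pos: [0.5009, -0.0652, 0.0161]
tool_rot: [-0.024, 1.0, 0.0, 0.005]
ft_force: [3.8, 3.3, 8.8]
grip_width: 0.0624
grasp_force: 67.3
```

>>> {"method": "jog_arm", "body": {"deltas": [{"delta_pos": [0,0,0],"yaw": 0,"fingers": 0.9},{"delta_pos": [0,0,0],"yaw": 0,"fingers": 0.9},{"delta_pos": [0,0,0],"yaw": 0,"fingers": 0.9},{"delta_pos": [0,0,0],"yaw": 0,"fingers": 0.9},{"delta_pos": [0,0,-0.16],"yaw": 0,"fingers": 0.9},{"delta_pos": [0,0,-0.32],"yaw": 0,"fingers": 0.9},{"delta_pos": [0.1,0,-0.48],"yaw": 0,"fingers": 0.9},{"delta_pos": [0.25,0,-0.6],"yaw": 0,"fingers": 0.9},{"delta_pos": [0.4,0,-0.6],"yaw": 0,"fingers": 0.9},{"delta_pos": [0.5,0,-0.6],"yaw": 0,"fingers": 0.9}]}}

```text
clock: 28.95
eef_pos: [0.3439, -0.0735, 0.1938]
tool_rot: [-0.023, 1.0, -0.0, 0.001]
ft_force: [0.1, 0.3, 0.3]
grip_width: 0.0766
grasp_force: 0.0
```

Run:
```python
from h import *
for n in('top','scene'):
    c=cam(n); cl=cloud(c); im=c['image'].astype(int)
    m=(abs(cl[...,0]-.498)<.09)&(abs(cl[...,1]+.067)<.065)&(im.mean(2)>100)&(im.max(2)-im.min(2)<30)&(cl[...,2]<.1)
    P=cl[m]; q=P.mean(0); nv=np.linalg.svd(P-q,full_matrices=False)[2][2]
    print(n,len(P),q.round(3),nv.round(3),np.percentile(P[:,2],[2,50,98]).round(3))
s=c['image']; cv2.imwrite('pics/end.png',cv2.resize(s[120:300,180:540,::-1],None,fx=2.2,fy=2.2,interpolation=cv2.INTER_CUBIC))
```

```text
top 1386 [ 0.499 -0.068  0.01 ] [0.014 0.001 1.   ] [0.001 0.011 0.016]
scene 791 [ 0.496 -0.065  0.011] [-0.007 -0.014  1.   ] [0.004 0.011 0.017]
```

View pics/end.png

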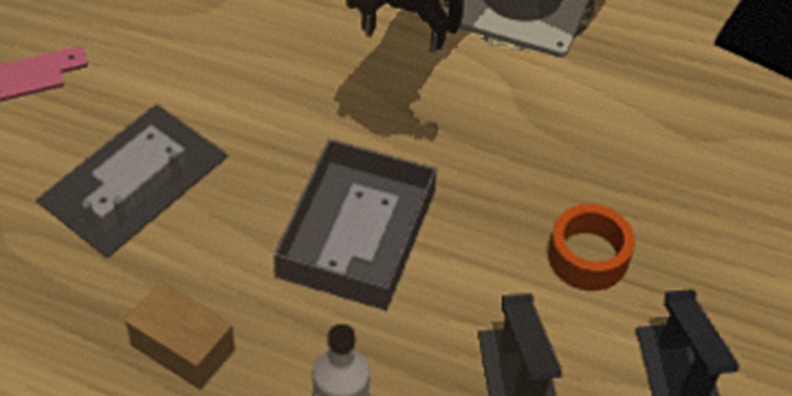

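The picture shows plate_l flat in the bin (355,225), the squared stack in the tray (130,170), both stands empty and the bystanders untouched. Handing in.

```bash
python3 -c "
from workcell import bot
print(bot.job_done())"
```

```text
the job is handed in; nothing more can be done
None
```

Job handed in at about 29 s: the four right-hand plates look flush and square against the three pins (the cameras can't confirm the fit closer than about 2 mm), plate_l lies flat in the bin, and the bottle, carton and tape roll were left alone.

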